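# Show a filter plate to the label camera

## Robot

A 6-joint arm with a two-finger parallel gripper is mounted at the origin on the work surface. World frame = base frame: x ahead of the robot, y to its left, z up, the work surface at z = 0. Lengths are in mm, angles in rad, forces in N, time in s.
With the tool pointing down it reaches from about 350 to 875 mm from the base axis. Payload 4.2 kg.
Tool frame: the origin (TCP) lies between the finger pads, 19 mm behind the fingertips; this is the grasp point; z points along the fingers, y is the line along which they close (so a half turn about z gives the same grasp; the last joint's range is limited). The gripper opens to 85 mm and grips with 20 to 120 N. Pads are 22 mm wide; open, the fingers measure 114 mm over their backs; the gripper's body (76 mm by 85 mm) begins 54 mm behind the grasp point. The pads swing forward as they close: fully open they stand 13 mm farther back than shut.
Start: joints at [-0.981, 0.385, 0.008, 0, -1.194, -0.259], TCP at [203.015, -591.087, 250.012] pointing down, gripper open.
Joint ranges: [-3.14, 3.14], [-1.21, 2.06], [-1.07, 1.41], [-3.16, 2.05], [-2.99, -0.16], [-3.1, 3.1]. Speed limits (rad/s): [2.79, 2.79, 3.14, 3.14, 3.14, 3.14].

## Interface

Orientations are given as a unit quaternion [x, y, z, w].
In Python, from bench import arm, viewer gives the robot as it stands. The module is installed in compiled form; this text tells all that it offers.
- The arm moves only by the shell command python3 -m jog 'ROWS' [OPENING]. ROWS is rows parted by semicolons, their numbers by spaces, 1 to 10 of them, each of 6 numbers: dx, dy, dz in mm, then a rotation vector rx, ry, rz in rad; each row is the pose to reach, as a shift and turn from the pose commanded when the command began, along the tool's axes at that moment; what a row does not reach only later rows make up. A row lasts 1/10 s, in which the tool goes at most 50 mm and 0.15 rad, less where a joint would pass 70% of its speed; a pose out of reach is approached as far as the arm can. OPENING is the finger opening in mm, set as the command begins (- or left out keeps the last). The fingers move at their own pace and stop on an object; the grip force is fixed at half the most. Time passes only in rows, so rows that do not move let the fingers close. It prints the time, the measured TCP pose, the force, the opening and the grip force at its end.
- arm.read_state(): the state, without advancing time (a new reading comes with each control period).
- viewer.get_image(name): name is "side" or "top"; returns (picture, depth): 480x640x3 uint8, blue, green, red; 480x640 float32, mm along the optical axis (not along the pixel's ray), 0 where there is no reading.
- viewer.get_calibration(name): a dict with "K" (3x3 intrinsics, pixels), "rvec" (rotation vector, rad) and "tvec" (3), from world to camera coordinates, as OpenCV has them. Camera axes: x right, y down, z forward; pixel columns grow to the right and rows downward; lengths in mm; the calibration is good to about 2 mm. A picture is of the moment at which its call begins. get_calibration takes no time and is no camera call.
- arm.job_done(): hands the job in; it is judged then, once.
The state is a dict: "clock": time; "joints": joint angles; "joint_vel": joint speeds; "joint_efforts": joint torques, N m; "position": TCP position; "ee_rot": TCP orientation; "contact_force": force on the tool from outside, world axes, zero at the start; "wrist_torque": the same for the moment, N m; "gripper_width": finger opening in mm; "grasp_force": force on a finger pad.
Only numpy, scipy, OpenCV 4.12 (cv2) and the standard library are available. Lean on these libraries where they do the work, as an engineer would, in place of code of your own. Each camera call takes 0.05 s, during which the arm holds its last target. There are 200 camera calls.

## Task

Set the white reference block flat and square into the pocket of the label-camera stand and let go of it. Then take the amber filter plate out of the rack, fingers on its clear glass and off the frosted end (the end with the notched corner), and finish still holding it in the air, centred about 10 cm above the block: tipped back about 45 degrees with its label facing up towards the camera head, its long side across the stand, and the frosted end on the right as seen from the robot. Leave all the other things where they are.

Things in the scene. Friction and masses are not known exactly. Their poses are not given: they have to be found in the camera images.
- block: White reference block, loose, 60 (x) x 40 (y) x 25 (z) mm, 140 g or so: teal body with a white top. Origin: centre of its underside; z up. It starts flat on the table, on one side of the stand, at any of a wide range of yaws. The same after a half turn.
- stand: Label-camera stand, fixed, base 235 x 110 mm, 16 mm high. Origin on the table under the pocket's centre; x from pocket to camera end (away from the robot, yaw up to 0.25 rad), y left, z up. Base spans x -55 to 180, y -55 to 55 mm. A slim post at x = 163 mm on a teal foot carries a white camera head (x 130 to 180 mm, 225 to 277 mm above the table) that looks down at the space above the pocket.
- pocket (a point): Centre of the pocket's flat floor, 9 mm above the table; axes as the stand's. Pocket 64 mm along x, 44 mm along y, 7 mm deep (rim 16 mm above the table), straight walls: 2 mm of play on each side of the block, whose top 18 mm stand out of it.
- rack: White plate rack, fixed, 112 (x) x 130 (y) mm, at a wide range of yaws, on the other side of the stand from the block. Origin: under its centre; z up. Two slots along its x at y = -35 and +35 mm, 93 mm long, 11 mm wide, floor 4 mm and wall tops 18 mm above the table. The amber plate stands in one, the green in the other.
- plate: Amber glass filter plate, loose, 90 (x) x 8 (y) x 40 (z) mm, about 70 g, standing on a long edge in the rack (z up, top 44 mm above the table). Origin: centre of the lower edge face. x = 18 to 45 mm is frosted white, the rest clear amber. An 8 x 8 mm notch cuts the frosted end's upper corner (+x, +z). White label with dark bars on the frosted end, +y face only (label direction = +y).
- plate_mid (a point): Middle of the amber plate (20 mm above its lower long edge); at the end over the pocket's centre, about 125 mm above its floor, with the plate's y axis (label) halfway between straight up and the stand's +x, and its x axis along the stand's -y, so the upper edge leans towards the robot.
- plate_end (a point): Middle of the end face of the amber plate's frosted end (plate x = +45 mm, z = 20 mm).
- green_plate: Green glass filter plate of the same make, in the rack's other slot, its frosted end pointing the oppopoint way; not to be moved.
- beaker: Glass beaker, 68 mm across, 85 mm high, on the table; bystander. Origin: centre of its underside.
- reagent: Amber reagent bottle with teal cap, 76 mm across, 170 mm high; bystander. Origin: centre of its underside.
- vial: Small vial, 24 mm across, 45 mm high; bystander. Origin: centre of its underside.
- dish: Shallow glass dish, 90 mm across, 18 mm high; bystander. Origin: centre of its underside.
- tip_box: Orange pipette-tip box, 120 x 80 x 50 mm; bystander. Origin: centre of its underside.
- spatula: Lab spatula, 180 mm long, lying along its x; bystander.
- jar: White jar with teal cap, 60 mm across, 70 mm high; bystander. Origin: centre of its underside.
Mind the look-alikes: they are no part of the job. Leave any purple or red look-alike of the plate alone.

How it is judged:
By the outcome, as a careful person would: the job done as asked, in the order asked, and still so for the second after the job is handed in, while the arm keeps its last pose, push and grip.
It also fails if it takes over 61 s, if anything falls off the work surface, if the arm or the gripper's body presses on something with over 40 N, if the wrist force passes 120 N, or if a joint passes its speed limit or range.

## Working session

There is one attempt and no reset: what is moved stays moved. The work goes in short steps, Python scripts to look and compute and a shell command to move; the robot and the scene stay as the last step left them, time stands still between calls to the robot, and variables do not carry over. Pictures are saved under pics/ and viewed, at most 10 in all, crops included, and the job is handed in when it is done.

```bash
mkdir -p pics
cat > h.py <<'E'
import numpy as np,cv2
from bench import arm,viewer
from scipy.spatial.transform import Rotation as R
def cal(n):
    c=viewer.get_calibration(n);M=cv2.Rodrigues(np.array(c["rvec"],float))[0];return np.array(c["K"],float),M,np.array(c["tvec"],float).ravel()
def ray(n,u,v):
    K,M,t=cal(n);d=M.T@np.linalg.inv(K)@np.array([u,v,1.]);return -M.T@t,d
def onz(n,u,v,z):
    o,d=ray(n,u,v);return o+d*(z-o[2])/d[2]
def tri(n1,p1,n2,p2):
    o1,d1=ray(n1,*p1);o2,d2=ray(n2,*p2)
    s=np.linalg.lstsq(np.c_[d1,-d2],o2-o1,rcond=None)[0]
    a,b=o1+d1*s[0],o2+d2*s[1];return (a+b)/2,np.linalg.norm(a-b)
def cloud(n,dep):
    K,M,t=cal(n);v,u=np.mgrid[:480,:640]
    P=np.stack([(u-K[0,2])/K[0,0]*dep,(v-K[1,2])/K[1,1]*dep,dep],-1)
    return (P-t)@M
def proj(n,p):
    K,M,t=cal(n);q=K@(M@np.array(p,float)+t);return q[:2]/q[2]
E
python3 - <<'E'
from h import *
for n in("top","side"):
    im,d=viewer.get_image(n);cv2.imwrite(f"pics/{n}0.png",im);np.savez(f"{n}0.npz",im=im,d=d)
    K,M,t=cal(n);print(n,K[0,0],-M.T@t,M[2])
print(arm.read_state())
E
```

```text
top 581.0984368397885 [ 345.9760199     5.83071304 1675.30327356] [ 0.10759275  0.01815828 -0.99402921]
side 588.016218974215 [ 113.74519214  967.50589589 1144.91334888] [ 0.24917293 -0.6419086  -0.72516633]
{'clock': 0.1, 'joints': array([-9.81389459e-01,  3.85500531e-01,  6.75621990e-03, -4.45649157e-04,
       -1.19398125e+00, -2.58602194e-01]), 'joint_vel': array([-0.00096369, -0.0025488 ,  0.00240862,  0.00297703,  0.00013378,
       -0.00076458]), 'joint_efforts': array([-1.70551179e-03, -3.93318558e+01,  1.88927561e+01,  4.19805542e+00,
       -2.60362125e-03,  1.01860715e-05]), 'position': array([ 202.86871209, -590.64942268,  249.01429103]), 'ee_rot': array([-1.64568040e-01,  9.86365240e-01,  9.64406339e-04, -2.08083722e-04]), 'contact_force': array([-2.42568155e-01, -4.03195365e-01, -3.67303177e-04]), 'wrist_torque': array([ 0.00879327, -0.01915803,  0.0214248 ]), 'grasp_force': 0.0, 'gripper_width': 85.10966479773454}
```

View pics/top0.png

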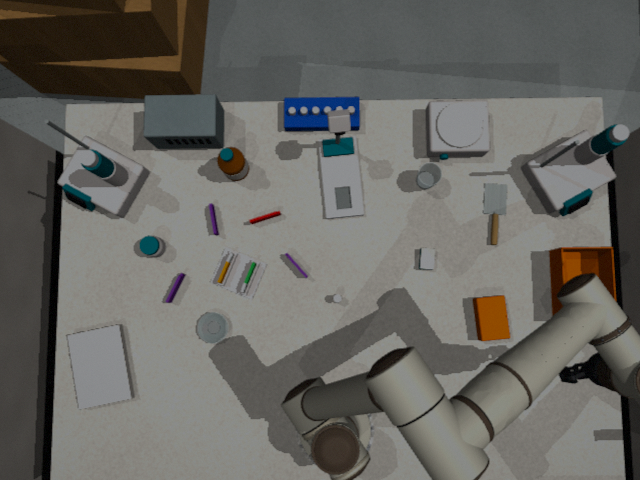

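View pics/side0.png

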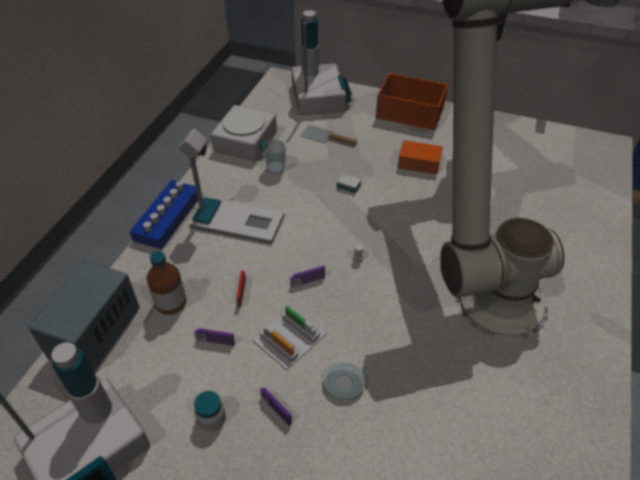

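The top view shows the stand with its pocket at about (343,197), the block at (427,259), and the rack at (238,272). The amber plate is at (227,268) and the green at (249,277). In the side view the block is at (348,184), the pocket at (259,221), and the amber plate at (280,342). Next I'll enlarge these.

Run:
```python
from h import *
T=np.load("top0.npz")["im"];S=np.load("side0.npz")["im"]
def c(im,x,y,w,h,W,H): return cv2.convertScaleAbs(cv2.resize(im[y:y+h,x:x+w],(W,H),interpolation=cv2.INTER_CUBIC),alpha=1.3)
a=np.vstack([np.hstack([c(T,205,240,70,60,350,300),c(T,310,130,60,100,180,300),c(T,407,240,40,40,270,300)]),
 np.hstack([c(S,245,295,85,75,340,300),c(S,185,190,105,60,350,300)[:, :],c(S,330,170,37,30,110,300)[:, :110]])])
cv2.imwrite("pics/crops.png",a)
# depth-based heights
for n in("top","side"):
    z=np.load(n+"0.npz");P=cloud(n,z["d"]);hsv=cv2.cvtColor(z["im"],cv2.COLOR_BGR2HSV)
    pts={"top":[(427,259),(420,259),(343,197),(343,180),(227,268),(249,277),(238,285),(300,240)],"side":[(348,182),(259,221),(230,220),(280,342),(300,400)]}[n]
    for u,v in pts: print(n,u,v,P[v,u].round(),z["im"][v,u],hsv[v,u])
```

```text
top 427 259 [ 475. -264.   31.] [145 142 141] [113   7 145]
top 420 259 [ 476. -245.   21.] [105 104 102] [100   7 105]
top 343 197 [659. -28.  11.] [90 91 88] [80  8 91]
top 343 180 [708. -29.  20.] [145 143 141] [105   7 145]
top 227 268 [454. 303.  36.] [16 55 84] [ 17 206  84]
top 249 277 [428. 240.  39.] [25 70 13] [ 66 208  70]
top 238 285 [407. 276.   7.] [ 96  98 101] [ 12  13 101]
top 300 240 [536.  98.  -4.] [133 140 141] [ 26  14 141]
side 348 182 [ 472. -257.   23.] [140 143 144] [ 23   7 144]
side 259 221 [655. -38.   8.] [84 84 82] [90  6 84]
side 230 220 [728.  -9.  15.] [138 138 143] [  0   9 143]
side 280 342 [444. 315.  34.] [27 46 71] [ 13 158  71]
side 300 400 [358. 414.  -0.] [124 129 134] [ 15  19 134]
```

View pics/crops.png

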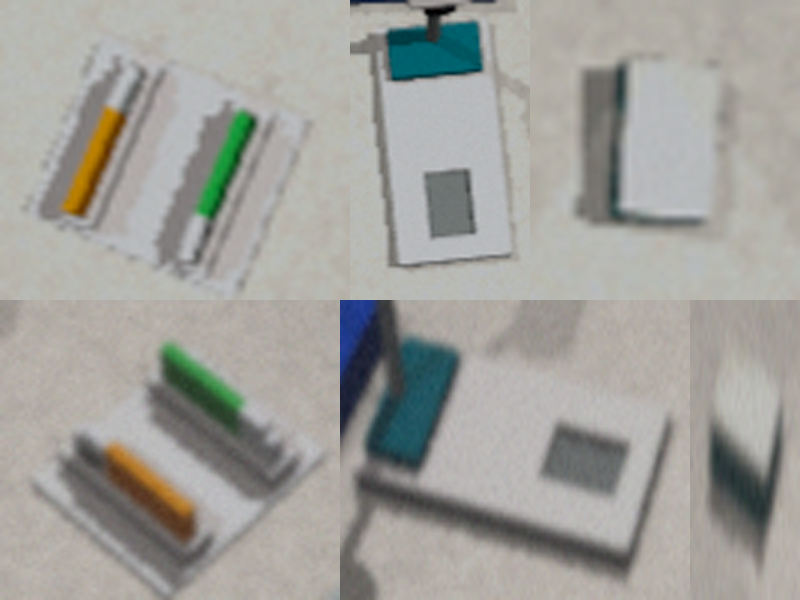

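```bash
cat > m.py <<'E'
from h import *
F=8
def roi(im,x,y,w,h):
    return cv2.GaussianBlur(cv2.resize(im[y:y+h,x:x+w],None,fx=F,fy=F,interpolation=cv2.INTER_CUBIC),(0,0),3).astype(np.float32)
def big(mask,x,y):
    m=cv2.morphologyEx(mask.astype(np.uint8),cv2.MORPH_OPEN,np.ones((9,9)))
    m=cv2.morphologyEx(m,cv2.MORPH_CLOSE,np.ones((9,9)))
    c=max(cv2.findContours(m,0,cv2.CHAIN_APPROX_NONE)[0],key=cv2.contourArea)[:,0].astype(float)
    return (c+.5)/F-.5+[x,y]
def wrect(n,c,z):
    w=np.array([onz(n,u,v,z)[:2] for u,v in c]).astype(np.float32)
    (cx,cy),(a,b),t=cv2.minAreaRect(w)
    if a<b:a,b,t=b,a,t+90
    m=cv2.moments(w);cen=np.array([m["m10"]/m["m00"],m["m01"]/m["m00"]])
    A=cv2.contourArea(w)
    print(n,"rect",round(cx,1),round(cy,1),"mom",cen.round(1),"size",round(a,1),round(b,1),"fill",round(A/a/b,2),"yaw",round(np.radians((t+90)%180-90),3))
    return cen
def pc(c):
    m=cv2.moments(c.astype(np.float32));return m["m10"]/m["m00"],m["m01"]/m["m00"]
E
python3 - <<'E'
from m import *
T=np.load("top0.npz")["im"];S=np.load("side0.npz")["im"]
def go(name,f,rt,rs,z):
    print(name);C=[]
    for n,im,r in(("top",T,rt),("side",S,rs)):
        a=roi(im,*r);c=big(f(a),*r[:2]);wrect(n,c,z);C.append(pc(c))
    print("tri",tri("top",C[0],"side",C[1]),np.round(C,1).tolist())
g=lambda a:a.mean(2)
go("pocket",lambda a:g(a)<114,(330,180,26,34),(242,208,34,28),16)
go("block",lambda a:(g(a)>118)&(a[...,0]-a[...,2]>-2.5),(415,243,26,32),(332,172,34,22),25)
go("stand white",lambda a:(g(a)>118)&(a[...,0]-a[...,2]>-2.5),(315,150,54,72),(185,195,105,50),16)
sat=lambda a:(a.max(2)-a.min(2))
go("amber",lambda a:(sat(a)>35)&(a[...,2]>a[...,1]),(210,245,30,45),(255,320,45,40),44)
go("green",lambda a:(sat(a)>35)&(a[...,1]>a[...,2]),(235,255,30,45),(275,300,50,40),44)
E
```

```text
pocket
top rect 657.7 -28.0 mom [657.5 -28. ] size 65.5 45.6 fill 0.96 yaw 0.089
side rect 653.3 -29.3 mom [653.7 -29.4] size 65.7 45.2 fill 0.95 yaw 0.083
tri (array([655.44941538, -28.67281917,  16.13588455]), np.float64(4.030661206030331)) [[342.9, 197.3], [258.0, 221.4]]
block
top rect 478.3 -265.4 mom [ 474.9 -264.3] size 58.4 38.6 fill 0.81 yaw -0.043Traceback (most recent call last):
  File "<stdin>", line 10, in <module>
  File "<stdin>", line 6, in go
  File "m.py", line 8, in big
    c=max(cv2.findContours(m,0,cv2.CHAIN_APPROX_NONE)[0],key=cv2.contourArea)[:,0].astype(float)
      ~~~^^^^^^^^^^^^^^^^^^^^^^^^^^^^^^^^^^^^^^^^^^^^^^^^^^^^^^^^^^^^^^^^^^^^
ValueError: max() iterable argument is empty
```

Run:
```python
from m import *
T=np.load("top0.npz")["im"];S=np.load("side0.npz")["im"]
k=lambda im:cv2.GaussianBlur(im,(0,0),.7).astype(int)
print(k(T)[246:274:2,414:442].mean(2).astype(int));print((k(T)[...,0]-k(T)[...,2])[246:274:3,414:442])
print(k(S)[172:196:1,334:364].mean(2).astype(int))
def one(n,im,name,f,r,z):
    print(name,end=" ");c=big(f(roi(im,*r)),*r[:2]);wrect(n,c,z);return pc(c)
sat=lambda a:(a.max(2)-a.min(2))
for nm,f,rt,rs in(("amber",lambda a:(sat(a)>35)&(a[...,2]>a[...,1]),(210,245,30,45),(255,320,45,40)),("green",lambda a:(sat(a)>35)&(a[...,1]>a[...,2]),(235,255,30,45),(275,300,50,40))):
    p=one("top",T,nm,f,rt,40);q=one("side",S,nm,f,rs,40);print(tri("top",p,"side",q))
```

```text
[[134 134 132 131 132 133 131 131 130 130 130 130 130 131 133 134 133 131
  131 131 129 128 129 129 128 128 129 130]
 [133 129 127 125 122 112 100 110 127 133 134 134 135 137 138 137 135 133
  130 125 123 126 129 131 131 132 131 131]
 [115  93  85  84  81  69  64  98 132 141 142 142 142 142 140 140 140 140
  140 139 135 130 129 132 134 134 133 132]
 [110  88  80  80  76  63  61 100 133 141 142 142 142 142 142 141 140 140
  141 140 134 124 118 121 127 130 131 131]
 [111  88  81  81  80  71  74 109 137 142 143 143 142 143 143 143 142 142
  141 138 129 118 115 121 127 129 130 130]
 [111  89  84  87  86  78  88 120 139 143 143 143 142 142 142 142 142 142
  141 138 127 117 116 123 130 132 132 132]
 [111  92  90  90  84  78  99 131 141 143 143 143 143 142 142 143 143 142
  142 140 131 124 123 125 129 130 131 131]
 [116  96  90  89  79  71 100 133 142 143 143 143 142 142 143 142 143 143
  142 140 131 124 126 132 133 132 133 133]
 [118  97  88  86  76  70 100 133 142 143 143 142 142 142 142 143 143 142
  142 140 134 127 128 133 137 136 134 131]
 [118  97  89  84  71  65 100 133 142 142 142 1
[... 5022 characters left out ...]
.88 yaw -0.398
green Traceback (most recent call last):
  File "<stdin>", line 10, in <module>
  File "<stdin>", line 7, in one
  File "m.py", line 11, in wrect
    w=np.array([onz(n,u,v,z)[:2] for u,v in c]).astype(np.float32)
                ~~~^^^^^^^^^
  File "h.py", line 9, in onz
    o,d=ray(n,u,v);return o+d*(z-o[2])/d[2]
        ~~~^^^^^^^
  File "h.py", line 7, in ray
    K,M,t=cal(n);d=M.T@np.linalg.inv(K)@np.array([u,v,1.]);return -M.T@t,d
          ~~~^^^
  File "h.py", line 5, in cal
    c=viewer.get_calibration(n);M=cv2.Rodrigues(np.array(c["rvec"],float))[0];return np.array(c["K"],float),M,np.array(c["tvec"],float).ravel()
ValueError: time passes only in moves, steps and waits
```

```bash
sed -i 's/^def cal(n):/from functools import lru_cache\n@lru_cache(None)\ndef cal(n):/' h.py
python3 - <<'E'
from m import *
print(tri("top",(426.9,257.95),"side",(348.8,180)),onz("top",426.9,257.95,25),onz("side",348.8,180,25))
q=[onz("side",*p,25)[:2] for p in((338,180.8),(355.3,187.3),(359.5,178),(342.3,173.8))]
t=[onz("top",*p,25)[:2] for p in((420,267.6),(433.4,268.5),(434.2,248.2),(421.1,247.6))]
for Q in(q,t):
    for i in range(4):
        d=Q[(i+1)%4]-Q[i];print(np.linalg.norm(d).round(1),np.arctan2(d[1],d[0]).round(3),end=" | ")
    print(np.mean(Q,0))
s=arm.read_state();print(R.from_quat(s["ee_rot"]).as_matrix().round(3),s["clock"])
E
```

```text
(array([ 475.75484752, -265.23455055,   24.05068877]), np.float64(6.114697430084801)) [ 478.64737097 -264.33970981   25.        ] [ 472.45463196 -264.82275424   25.        ]
56.0 2.97 | 42.4 -1.552 | 52.5 -0.011 | 33.5 1.517 | [ 472.68774532 -265.05208304]
37.9 -1.646 | 57.9 -0.066 | 37.1 1.516 | 57.1 3.062 | [ 478.62320138 -265.11454324]
[[-0.946 -0.325 -0.001]
 [-0.325  0.946  0.002]
 [ 0.     0.002 -1.   ]] 0.1
```

```bash
cat >> h.py <<'E'
def go(p,Rt):
    s=arm.read_state();r=R.from_quat(s["ee_rot"])
    print("delta",r.inv().apply(np.array(p,float)-s["position"]).round(1),(r.inv()*Rt).as_rotvec().round(3),"at",s["position"].round(1),"F",s["contact_force"].round(1),s["clock"])
def down(az): # tool x azimuth, pointing down
    c,s_=np.cos(az),np.sin(az);return R.from_matrix(np.array([[c,s_,0],[s_,-c,0],[0,0,-1]]))
E
python3 -c "
from h import *
go((475.5,-265,150),down(np.pi-.06))"
```

```text
delta [-363.6  219.3   99.4] [ 0.002 -0.     0.391] at [ 202.9 -590.6  249. ] F [-0.2 -0.4 -0. ] 0.1
```

```bash
python3 -m jog '-41 25 10 0 0 0.13; -82 50 20 0 0 0.26; -123 75 40 0 0 0.39; -164 100 60 0 0 0.39; -205 125 80 0 0 0.39; -246 150 99 0 0 0.39; -287 175 99 0 0 0.39; -328 200 99 0 0 0.39; -363.6 219.3 99 0 0 0.39; -363.6 219.3 99 0 0 0.39' 80
python3 -c "
from h import *
go((475.5,-265,27),down(np.pi-.06))"
```

```text
clock: 1.1
position: [478.9, -262.3, 150.8]
ee_rot: [0.026, 1.0, -0.0, 0.001]
contact_force: [-0.4, -0.4, 0.0]
gripper_width: 80.2
grasp_force: 0.0
delta [  3.4  -2.8 123.8] [-0.     0.001  0.007] at [ 478.9 -262.3  150.8] F [-0.4 -0.4  0. ] 1.1
```

```bash
python3 -m jog '0 0 40 0 0 0; 0 0 70 0 0 0; 0 0 70 0 0 0; 0 0 70 0 0 0'
python3 -c "
from h import *
go((475.5,-265,27),down(np.pi-.06))
for n in('top','side'):
    im,d=viewer.get_image(n);np.savez(n+'1.npz',im=im,d=d)
    u,v=proj(n,(475,-265,40)).astype(int);c=cv2.resize(im[v-40:v+40,u-40:u+40],(400,400),interpolation=3)
    a=c if n=='top' else np.hstack([a,c])
cv2.imwrite('pics/b1.png',a)"
```

```text
clock: 1.5
position: [475.5, -266.0, 81.1]
ee_rot: [0.03, 1.0, -0.0, -0.001]
contact_force: [0.0, -0.4, 0.9]
gripper_width: 80.3
grasp_force: 0.0
delta [-0.   1.1 54.1] [-0.    -0.001  0.001] at [ 475.5 -266.    81.1] F [ 0.  -0.4  0.9] 1.5
```

View pics/b1.png

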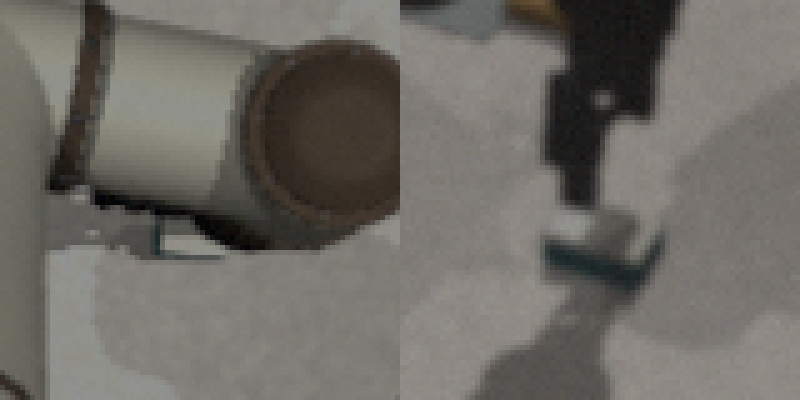

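The block (side crop around (600,245)) sits below the open fingers, and the near finger is in front of its left face. I'll go down and grip.

```bash
python3 -m jog '0 1 25 0 0 0; 0 1 45 0 0 0; 0 1 54 0 0 0; 0 1 54 0 0 0; 0 1 54 0 0 0'
python3 -m jog '0 0 0 0 0 0; 0 0 0 0 0 0; 0 0 0 0 0 0; 0 0 0 0 0 0;0 0 0 0 0 0; 0 0 0 0 0 0; 0 0 0 0 0 0; 0 0 0 0 0 0' 30
python3 -m jog '0 0 0 0 0 0; 0 0 0 0 0 0; 0 0 0 0 0 0; 0 0 0 0 0 0'
```

```text
clock: 2.1
position: [476.7, -265.0, 28.2]
ee_rot: [0.029, 1.0, -0.0, 0.001]
contact_force: [-0.6, -0.1, 0.3]
gripper_width: 80.3
grasp_force: 0.0
clock: 2.9
position: [476.6, -264.9, 28.2]
ee_rot: [0.029, 1.0, -0.0, 0.001]
contact_force: [-0.8, 0.1, 6.5]
gripper_width: 38.5
grasp_force: 61.9
clock: 3.3
position: [476.6, -264.9, 28.2]
ee_rot: [0.029, 1.0, -0.0, 0.001]
contact_force: [-0.0, 0.1, 6.2]
gripper_width: 38.5
grasp_force: 61.9
```

```bash
python3 -m jog '0 0 -30 0 0 0; 0 0 -70 0 0 0; 0 0 -80 0 0 0; 0 0 -80 0 0 0;0 0 -80 0 0 0'
python3 -c "
from h import *
go((656.5,-28.7,108),down(np.pi+.086))"
```

```text
clock: 3.8
position: [474.7, -264.1, 105.8]
ee_rot: [0.03, 1.0, 0.001, -0.001]
contact_force: [-1.0, -0.3, -1.4]
gripper_width: 38.6
grasp_force: 61.1
delta [-167.4  245.9   -2.2] [ 0.001 -0.002 -0.146] at [ 474.7 -264.1  105.8] F [-1.  -0.3 -1.4] 3.8
```

```bash
python3 -m jog '-20 30 -2 0 0 -0.03; -45 66 -2 0 0 -0.08; -72 106 -2 0 0 -0.146; -99 146 -2 0 0 -0.146; -126 186 -2 0 0 -0.146; -150 220 -2 0 0 -0.146; -167.4 245.9 -2 0 0 -0.146; -167.4 245.9 -2 0 0 -0.146; -167.4 245.9 -2 0 0 -0.146; -167.4 245.9 -2 0 0 -0.146'
python3 - <<'E'
from h import *
go((656.5,-28.7,60),down(np.pi+.086))
a=[]
for n in('top','side'):
    im,d=viewer.get_image(n);np.savez(n+'2.npz',im=im,d=d)
    u,v=proj(n,(656,-29,60)).astype(int);a.append(cv2.resize(im[v-40:v+40,u-40:u+40],(400,400),interpolation=2))
cv2.imwrite('pics/b2.png',np.hstack(a))
print(proj('side',(656,-29,60)))
E
```

```text
clock: 4.8
position: [655.9, -29.8, 107.2]
ee_rot: [-0.043, 0.999, -0.0, -0.002]
contact_force: [0.2, -0.7, -1.9]
gripper_width: 38.5
grasp_force: 61.1
delta [-0.9  1.  47.2] [-0.    -0.004 -0.   ] at [655.9 -29.8 107.2] F [ 0.2 -0.7 -1.9] 4.8
[255.86084669 209.48641692]
```

View pics/b2.png

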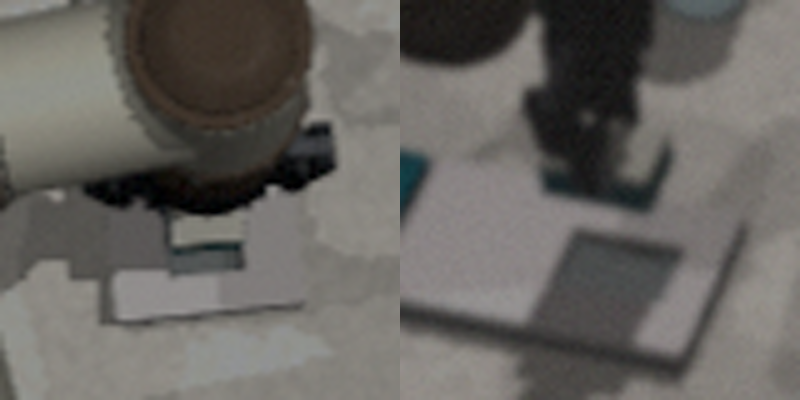

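The block is held level and square above the pocket: in the top crop its near edge at (205,240) lies parallel to the pocket's edge at (205,270). Going down.

```bash
python3 -m jog '-0.9 1 30 0 0 0; -0.9 1 55 0 0 0; -0.9 1 55 0 0 0; -0.9 1 55 0 0 0; -0.9 1 55 0 0 0'
python3 - <<'E'
from h import *
go((656.5,-28.7,38),down(np.pi+.086))
E
```

```text
clock: 5.4
position: [659.3, -28.3, 55.9]
ee_rot: [-0.043, 0.999, -0.0, 0.002]
contact_force: [0.3, 0.5, -1.7]
gripper_width: 38.3
grasp_force: 61.1
delta [ 2.9 -0.2 17.8] [-0.     0.003  0.001] at [659.3 -28.3  55.9] F [ 0.3  0.5 -1.7] 5.4
```

Run:
```python
from h import *
for i in range(5):
    viewer.get_image("side");go((656.5,-28.7,38),down(np.pi+.086))
```

```text
delta [ 2.9 -0.3 18. ] [-0.     0.003  0.001] at [659.3 -28.1  56. ] F [-0.2  0.4 -1.4] 5.45
delta [ 2.8 -0.5 17.8] [0.    0.003 0.001] at [659.2 -28.   55.9] F [-0.2 -0.7 -2. ] 5.5
delta [ 2.6 -0.5 17.6] [0.    0.003 0.001] at [659.  -28.   55.6] F [ 0.2 -0.4 -1.6] 5.55
delta [ 2.4 -0.6 17.4] [0.    0.002 0.001] at [658.8 -27.9  55.4] F [ 0.4  1.3 -1.1] 5.6
delta [ 2.3 -0.6 17.1] [0.    0.002 0.001] at [658.7 -27.9  55.1] F [-0.2 -0.2 -1.6] 5.65
```

```bash
Z='0 0 0 0 0 0'; python3 -m jog '0 0 0 0 0 0;0 0 0 0 0 0;0 0 0 0 0 0;0 0 0 0 0 0;0 0 0 0 0 0;0 0 0 0 0 0;0 0 0 0 0 0;0 0 0 0 0 0;0 0 0 0 0 0;0 0 0 0 0 0' | sed -n 2p;  python3 - <<'E'
from h import *
go((656.5,-28.7,38),down(np.pi+.086))
E
```

```text
position: [658.2, -28.0, 54.0]
delta [ 1.8 -0.6 16. ] [-0.    -0.     0.001] at [658.2 -28.   54. ] F [-0.7 -0.7 -1.6] 6.65
```

```bash
python3 -m jog '1 -0.6 3 0 0 0;1.7 -0.6 4 0 0 0;1.7 -0.6 4 0 0 0;1.7 -0.6 4 0 0 0;1.7 -0.6 4 0 0 0;1.7 -0.6 4 0 0 0;1.7 -0.6 4 0 0 0;1.7 -0.6 4 0 0 0;1.7 -0.6 4 0 0 0;1.7 -0.6 4 0 0 0' | sed -n 2p;  python3 - <<'E'
from h import *
go((656.5,-28.7,37),down(np.pi+.086))
E
```

```text
position: [656.6, -28.7, 50.0]
delta [ 0.1 -0.  13. ] [0.    0.    0.001] at [656.6 -28.7  50. ] F [ 0.5 -0.6 -1.8] 7.65
```

```bash
python3 -m jog '0 0 2 0 0 0;0 0 4 0 0 0;0 0 6 0 0 0;0 0 8 0 0 0;0 0 9 0 0 0;0 0 10 0 0 0;0 0 10 0 0 0;0 0 10 0 0 0;0 0 10 0 0 0'
python3 -m jog '0 0 1 0 0 0;0 0 2 0 0 0;0 0 3 0 0 0;0 0 3 0 0 0;0 0 3 0 0 0'
python3 - <<'E'
from h import *
go((656.5,-28.7,37),down(np.pi+.086))
E
```

```text
clock: 8.55
position: [656.7, -28.7, 40.1]
ee_rot: [-0.043, 0.999, 0.0, 0.0]
contact_force: [-0.0, -0.4, -1.6]
gripper_width: 38.7
grasp_force: 61.1
clock: 9.05
position: [656.5, -28.7, 37.3]
ee_rot: [-0.043, 0.999, -0.0, 0.0]
contact_force: [-1.3, -0.0, 1.3]
gripper_width: 38.6
grasp_force: 61.3
delta [ 0.  -0.   0.3] [-0.     0.     0.001] at [656.5 -28.7  37.3] F [-1.3 -0.   1.3] 9.05
```

The block is in the pocket and touching the floor. I'll release it and rise.

```bash
python3 -m jog '0 0 0 0 0 0; 0 0 0 0 0 0; 0 0 0 0 0 0; 0 0 0 0 0 0;0 0 0 0 0 0; 0 0 0 0 0 0' 70
python3 -m jog '0 0 -20 0 0 0; 0 0 -60 0 0 0; 0 0 -110 0 0 0; 0 0 -150 0 0 0;0 0 -150 0 0 0'
python3 -m jog '5 30 0 0 0 0; 10 70 0 0 0 0;20 120 0 0 0 0; 30 170 0 0 0 0; 40 220 0 0 0 0;40 220 0 0 0 0;40 220 0 0 0 0' 40 | sed -n 2p
python3 - <<'E'
from h import *
# rack: amber mid estimate; plate x azimuth -0.40
go((440,310,150),down(-1.96+np.pi/2))
a=[]
for n in('top','side'):
    im,d=viewer.get_image(n);np.savez(n+'3.npz',im=im,d=d)
    u,v=proj(n,(656,-29,30)).astype(int);a.append(cv2.resize(im[v-25:v+25,u-25:u+25],(400,400),interpolation=2))
cv2.imwrite('pics/b3.png',np.hstack(a))
E
```

```text
clock: 9.65
position: [656.6, -28.7, 37.0]
ee_rot: [-0.043, 0.999, -0.0, 0.0]
contact_force: [-0.6, 0.6, 0.1]
gripper_width: 70.0
grasp_force: 0.0
clock: 10.15
position: [660.3, -28.6, 195.1]
ee_rot: [-0.044, 0.999, 0.0, 0.007]
contact_force: [-0.2, 0.5, 0.1]
gripper_width: 70.2
grasp_force: 0.0
position: [597.0, 188.5, 186.6]
delta [145.4 135.1  36.6] [ 1.000e-03 -1.000e-03 -2.663e+00] at [597.  188.5 186.6] F [ 0.3 -0.3 -0.3] 10.85
```

View pics/b3.png

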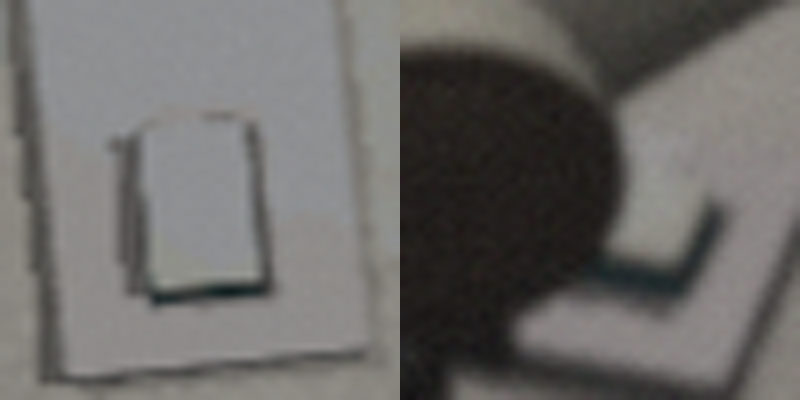

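The block sits square in the pocket: in the top crop its top runs from (140,115) to (265,290), parallel to the stand. On to the rack, with the wrist turned.

```bash
python3 -m jog '0 0 0 0 0 -0.13;10 10 0 0 0 -0.27;40 30 0 0 0 -0.41;60 50 10 0 0 -0.55;80 70 20 0 0 -0.69;100 90 36 0 0 -0.83;120 110 36 0 0 -0.97;135 125 36 0 0 -1.11;145 135 36 0 0 -1.25;145 138 36 0 0 -1.35' | sed -n 2p
python3 -m jog '0 0 0 0 0 -0.13; 0 0 0 0 0 -0.27; 0 0 0 0 0 -0.41;0 0 0 0 0 -0.55;0 0 0 0 0 -0.69;0 0 0 0 0 -0.83;0 0 0 0 0 -0.97;0 0 0 0 0 -1.11;0 0 0 0 0 -1.25;0 0 0 0 0 -1.32' | sed -n 2p
python3 - <<'E'
from h import *
go((439.5,313.5,80),down(-.40)); print(arm.read_state()["joints"].round(2))
E
```

```text
position: [440.9, 311.3, 151.1]
position: [442.2, 310.4, 150.9]
delta [-3.6 -1.9 70.9] [ 0.    -0.     0.016] at [442.2 310.4 150.9] F [ 0.5  0.4 -0.6] 12.95
[ 0.91  0.34 -0.34  0.   -0.9   0.27]
```

```bash
python3 -m jog '-2 -1 30 0 0 0.01;-3.6 -1.9 70 0 0 0.016;-3.6 -1.9 70 0 0 0.016;-3.6 -1.9 70 0 0 0.016;-3.6 -1.9 70 0 0 0.016;-3.6 -1.9 70 0 0 0.016;-3.6 -1.9 70 0 0 0.016;-3.6 -1.9 70 0 0 0.016;-3.6 -1.9 70 0 0 0.016;-3.6 -1.9 70 0 0 0.016' | sed -n 2p
python3 - <<'E'
from h import *
go((439.5,313.5,42.5),down(-.40))
a=[]
for n in('top','side'):
    im,d=viewer.get_image(n);np.savez(n+'4.npz',im=im,d=d)
    u,v=proj(n,(439,313,50)).astype(int);a.append(cv2.resize(im[v-40:v+40,u-40:u+40],(400,400),interpolation=2))
cv2.imwrite('pics/b4.png',np.hstack(a))
E
```

```text
position: [438.6, 315.1, 81.2]
delta [ 1.5  1.2 38.7] [-0.    -0.    -0.001] at [438.6 315.1  81.2] F [ 0.5  0.1 -0.3] 13.95
```

View pics/b4.png

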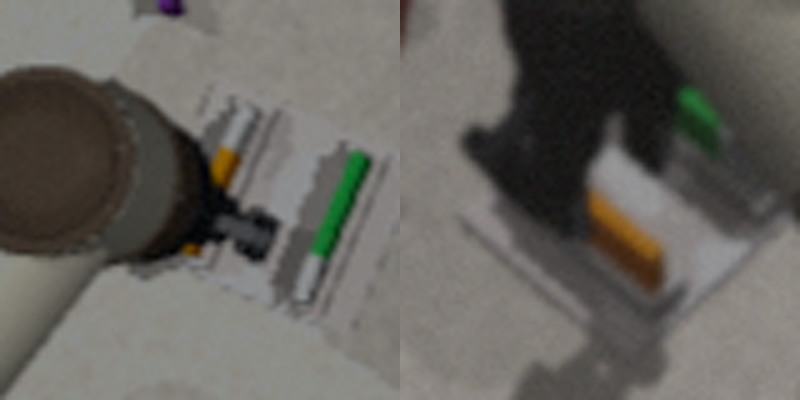

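The fingers straddle the amber part: in the top crop amber shows above the gripper at (225,168) and below it at (190,248). The green plate at (340,205) is clear. Going down.

```bash
python3 -m jog '1 1 10 0 0 0;1.5 1.2 20 0 0 0;1.5 1.2 28 0 0 0;1.5 1.2 34 0 0 0;1.5 1.2 38 0 0 0;1.5 1.2 38 0 0 0;1.5 1.2 38 0 0 0;1.5 1.2 38 0 0 0;1.5 1.2 38 0 0 0;1.5 1.2 38 0 0 0'
python3 -m jog '0 0 0 0 0 0; 0 0 0 0 0 0; 0 0 0 0 0 0; 0 0 0 0 0 0;0 0 0 0 0 0; 0 0 0 0 0 0; 0 0 0 0 0 0; 0 0 0 0 0 0' 5
python3 - <<'E'
from h import *
go((439.5,313.5,42.5),down(-.40))
E
```

```text
clock: 15.05
position: [439.6, 313.5, 43.3]
ee_rot: [0.98, -0.199, 0.0, -0.0]
contact_force: [-0.4, -0.9, 0.4]
gripper_width: 40.0
grasp_force: 0.0
clock: 15.85
position: [439.6, 313.5, 43.2]
ee_rot: [0.98, -0.199, 0.0, -0.0]
contact_force: [-1.3, 0.5, 3.2]
gripper_width: 6.8
grasp_force: 59.5
delta [-0.1  0.   0.7] [-0.    -0.    -0.001] at [439.6 313.5  43.2] F [-1.3  0.5  3.2] 15.85
```

Gripped (6.8 mm, 59 N). I'll lift slowly, then look.

```bash
python3 -m jog '0 0 -8 0 0 0;0 0 -20 0 0 0;0 0 -35 0 0 0;0 0 -60 0 0 0;0 0 -100 0 0 0;0 0 -140 0 0 0;0 0 -150 0 0 0;0 0 -150 0 0 0;0 0 -150 0 0 0;0 0 -150 0 0 0'
python3 - <<'E'
from h import *
s=arm.read_state();p=s["position"]
a=[]
for n in('top','side'):
    im,d=viewer.get_image(n);np.savez(n+'5.npz',im=im,d=d)
    u,v=proj(n,p).astype(int);a.append(cv2.resize(im[v-40:v+40,u-40:u+40],(400,400),interpolation=2))
cv2.imwrite('pics/b5.png',np.hstack(a))
# final
X=np.array([np.cos(.086),np.sin(.086),0]);Y=np.array([-X[1],X[0],0]);Z=np.array([0,0,1.])
px,py,pz=-Y,(X+Z)/2**.5,(Z-X)/2**.5
Rt=R.from_matrix(np.c_[px,-py,-pz])
go(np.array([655.5,-28.7,134])-13.5*px+19*pz,Rt)
print(np.array([655.5,-28.7,134])-13.5*px+19*pz)
E
```

```text
clock: 16.85
position: [438.7, 312.5, 191.3]
ee_rot: [0.98, -0.199, -0.001, 0.002]
contact_force: [-0.5, 0.2, -1.2]
gripper_width: 6.7
grasp_force: 59.2
delta [314.5 224.1  44.4] [0.709 0.424 1.026] at [439.  312.7 191.4] F [ 1.   0.4 -1. ] 16.95
[640.95505388 -16.40388101 147.43502884]
```

View pics/b5.png

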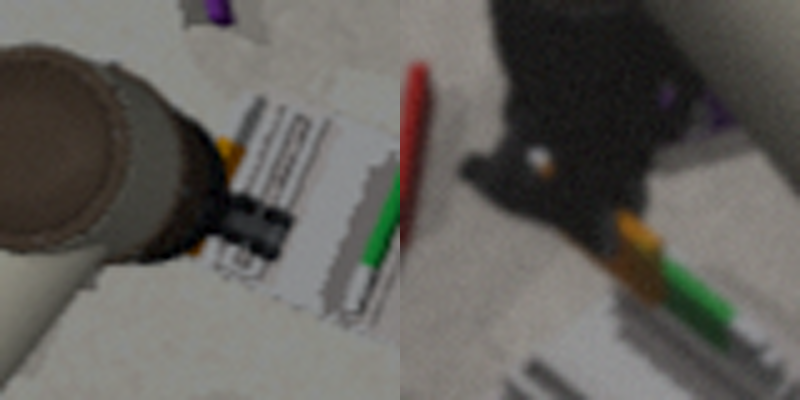

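The plate is out of the rack and level in the grip: amber shows beyond the finger at (610,265) in the side crop, and the green plate is still in place. Carrying it over the stand, turning on the way.

```bash
python3 -m jog '31 22 0 0.07 0.04 0.1;63 45 0 0.14 0.085 0.205;94 67 0 0.21 0.127 0.308;126 90 0 0.284 0.17 0.41;157 112 0 0.354 0.212 0.513;188 134 0 0.425 0.254 0.616;220 157 0 0.496 0.297 0.718;251 179 0 0.567 0.339 0.82;283 201 0 0.638 0.382 0.923;314.5 224 0 0.709 0.424 1.026'
cat > fin.py <<'E'
from h import *
X=np.array([np.cos(.086),np.sin(.086),0]);Y=np.array([-X[1],X[0],0]);Z=np.array([0,0,1.])
px,py,pz=-Y,(X+Z)/2**.5,(Z-X)/2**.5
go(np.array([655.5,-28.7,134])-13.5*px+19*pz,R.from_matrix(np.c_[px,-py,-pz]))
print(arm.read_state()["joints"].round(2))
E
python3 fin.py
```

```text
clock: 17.95
position: [641.2, -27.4, 203.3]
ee_rot: [0.722, -0.597, 0.209, -0.279]
contact_force: [-0.1, -1.2, -0.5]
gripper_width: 6.9
grasp_force: 59.9
delta [-9.1 35.1 43.8] [0.076 0.1   0.063] at [641.2 -27.4 203.3] F [-0.1 -1.2 -0.5] 17.95
[ 0.19  0.25 -0.45 -0.18 -0.16  0.16]
```

```bash
python3 -m jog '-2 7 9 0.02 0.02 0.015;-4 14 18 0.04 0.04 0.03;-6 21 27 0.06 0.06 0.045;-9 35 44 0.076 0.1 0.063;-9 35 44 0.076 0.1 0.063;-9 35 44 0.076 0.1 0.063;-9 35 44 0.076 0.1 0.063;-9 35 44 0.076 0.1 0.063;-9 35 44 0.076 0.1 0.063;-9 35 44 0.076 0.1 0.063'; python3 fin.py
```

```text
clock: 18.95
position: [633.3, -42.2, 128.7]
ee_rot: [0.685, -0.608, 0.247, -0.317]
contact_force: [0.7, 0.3, -1.0]
gripper_width: 6.3
grasp_force: 59.9
delta [-25.3 -20.5  -3.7] [-0.039  0.071  0.003] at [633.3 -42.2 128.7] F [ 0.7  0.3 -1. ] 18.95
[-0.01  0.35 -0.33 -1.08 -0.16  1.14]
```

```bash
cat > kin.py <<'E'
from h import *
from scipy.optimize import least_squares
T0=R.from_matrix(np.c_[[0,-1,0],[0,0,-1],[1,0,0]])
ry=lambda a:R.from_euler('y',a);rz=lambda a:R.from_euler('z',a);rx=lambda a:R.from_euler('x',a)
def fk(q,P,s4=1):
    h,a,L1,e,L2,d1,L3,d2=P
    A=rz(q[0]);B=A*ry(q[1]);C=B*ry(-q[2]);D=C*rx(s4*q[3]);E=D*ry(-q[4])
    p=A.apply([a,d1,h])+B.apply([0,0,L1])+C.apply([L2,0,e])+D.apply([0,d2,0])+E.apply([L3,0,0])
    return p,E*T0*rz(-q[5])
E
python3 - <<'E'
from kin import *
s=arm.read_state();q=s["joints"];print(q.tolist(),s["position"].tolist(),s["ee_rot"].tolist())
D=[([-9.81389459e-01,3.85500531e-01,6.75621990e-03,-4.45649157e-04,-1.19398125,-2.58602194e-01],[202.86871209,-590.64942268,249.01429103]),(q,s["position"]),([.91,.34,-.34,0,-.9,.27],[442.2,310.4,150.9]),([.19,.25,-.45,-.18,-.16,.16],[641.2,-27.4,203.3])]
W=[1,1,.3,.3]
for s4 in(1,-1):
    print(s4,(fk(q,np.zeros(8),s4)[1].inv()*R.from_quat(s["ee_rot"])).magnitude())
    f=lambda P:np.r_[np.concatenate([w*(fk(x,P,s4)[0]-y) for w,(x,y) in zip(W,D)]),(P-[330,50,330,0,330,-160,200,0])*.003]
    r=least_squares(f,[330,50,330,0,330,-160,200,0]);print(r.x.round(1),r.fun[:12].round(1))
E
```

```text
[-0.010364152719261404, 0.34667067730261936, -0.330687745716972, -1.0820535887242662, -0.16050679464594902, 1.1447993204980857] [633.2741599190894, -42.22517494744063, 128.66781711722845] [0.6849377903141015, -0.6078128402159211, 0.24709428866103542, -0.31680938619205723]
1 2.164107177448532
[  82.3   57.6  -38.5  311.5  479.2    2.2  -89.1 -146. ] [ 13.2   8.9  -1.1  -4.3 -18.1  20.5  14.4  25.8 -22.5 -15.5  -0.2 -42.4]
-1 2.288783399261118e-16
[ 1.311e+02 -1.800e+00  5.824e+02  7.400e+00  4.137e+02  5.000e-01
  2.757e+02 -1.601e+02] [ 0.2  0.1  0.  -0.1 -0.1 -0.   0.2 -0.2 -0.2  0.3 -0.3  0.3]
```

```bash
cat >> kin.py <<'E'
P=[131.1,-1.8,582.4,7.4,413.7,.5,275.7,-160.1]
LO=np.array([-3.14,-1.21,-1.07,-3.16,-2.99,-3.1])+.02;HI=np.array([3.14,2.06,1.41,2.05,-.16,3.1])-.02
def ik(p,Rt,n=60,seed=0):
    g=np.random.default_rng(seed);out=[]
    for _ in range(n):
        def f(q):
            x,r=fk(q,P,-1);return np.r_[(x-p)/100,(r.inv()*Rt).as_rotvec()]
        s=least_squares(f,g.uniform(LO,HI),bounds=(LO,HI))
        if not any(np.abs(s.x-o[1]).max()<.05 for o in out): out.append((s.cost,s.x))
    return sorted(out,key=lambda o:o[0])
E
python3 - <<'E'
from kin import *
X=np.array([np.cos(.086),np.sin(.086),0]);Y=np.array([-X[1],X[0],0]);Z=np.array([0,0,1.])
def tgt(phi,g=-13.5,th=np.pi/4,fl=1,h=134):
    px=-Y;py=np.cos(th)*Z+np.sin(th)*X;pz=np.cross(px,py)
    c,s=np.cos(phi),np.sin(phi)
    tz=-(c*pz+s*px); ty=-py*fl; tx=np.cross(ty,tz)
    return np.array([655.5,-28.7,h])+g*px+19*pz,R.from_matrix(np.c_[tx,ty,tz])
for phi in(0,.2,.35,.5,-.2,-.35,-.5):
    for fl in(1,-1):
        r=ik(*tgt(phi,fl=fl),n=30);print(phi,fl,[(round(2*c,5),x.round(2).tolist()) for c,x in r[:3] if c<.05])
E
```

```text
0 1 [(np.float64(0.01627), [0.04, 0.33, -0.32, -1.01, -0.18, 1.03]), (np.float64(0.05488), [-0.29, 0.34, -0.59, -2.92, -0.18, -3.08])]
0 -1 [(np.float64(0.01627), [0.04, 0.33, -0.32, -1.01, -0.18, -2.11]), (np.float64(0.05171), [0.22, 0.33, -0.47, -0.08, -0.18, 3.08])]
0.2 1 [(np.float64(0.0), [0.0, 0.34, -0.28, -0.98, -0.31, 1.01])]
0.2 -1 [(np.float64(0.0), [0.0, 0.34, -0.28, -0.98, -0.31, -2.13]), (np.float64(0.05774), [0.22, 0.33, -0.47, -0.08, -0.18, 3.08])]
0.35 1 [(np.float64(0.0), [-0.12, 0.37, -0.22, -1.12, -0.55, 1.21])]
0.35 -1 [(np.float64(0.0), [-0.12, 0.37, -0.22, -1.12, -0.55, -1.93])]
0.5 1 [(np.float64(0.0), [-0.2, 0.42, -0.16, -1.17, -0.76, 1.31])]
0.5 -1 [(np.float64(0.0), [-0.2, 0.42, -0.16, -1.17, -0.76, -1.83])]
-0.2 1 [(np.float64(0.00137), [-0.29, 0.33, -0.59, -2.94, -0.18, -3.08]), (np.float64(0.00178), [-0.29, 0.34, -0.56, -2.82, -0.18, 3.08]), (np.float64(0.06736), [-0.04, 0.32, -0.8, 2.03, -0.25, -1.99])]
-0.2 -1 [(np.float64(0.00132), [-0.29, 0.33, -0.59, -2.91, -0.18, 0.03]), (np.float64(0.06736), [-0.04, 0.32, -0.8, 2.03, -0.25, 1.15])]
-0.35 1 [(np.float64(0.00692), [-0.28, 0.34, -0.68, -3.14, -0.29, -2.89]), (np.float64(0.01692), [-0.29, 0.33, -0.57, -2.83, -0.18, 3.08]), (np.float64(0.03894), [0.04, 0.34, -0.83, 2.03, -0.46, -2.1])]
-0.35 -1 [(np.float64(0.00692), [-0.28, 0.34, -0.68, -3.14, -0.29, 0.26]), (np.float64(0.03894), [0.04, 0.34, -0.83, 2.03, -0.46, 1.04])]
-0.5 1 [(np.float64(0.01472), [0.1, 0.38, -0.85, 2.03, -0.65, -2.2]), (np.float64(0.05158), [-0.28, 0.35, -0.71, -3.14, -0.36, -2.88]), (np.float64(0.07606), [-0.3, 0.33, -0.57, -2.85, -0.18, 3.08])]
-0.5 -1 [(np.float64(0.01472), [0.1, 0.38, -0.85, 2.03, -0.65, 0.95]), (np.float64(0.05158), [-0.28, 0.35, -0.71, -3.14, -0.36, 0.26])]
```

Run:
```python
from kin import *
X=np.array([np.cos(.086),np.sin(.086),0]);Y=np.array([-X[1],X[0],0]);Z=np.array([0,0,1.])
px,py,pz=-Y,(X+Z)/2**.5,(Z-X)/2**.5
Rt=R.from_matrix(np.c_[px,-py,-pz]);M=np.array([655.5,-28.7,134])
HI[4]=-.165
for w in(4,6,10,15):   # mm per 0.06 rad trade
    def f(q):
        x,r=fk(q,P,-1);m=x+r.apply([13.5,0,19.])
        return np.r_[(m-M)/w,(r.inv()*Rt).as_rotvec()/.06]
    b=min((least_squares(f,np.array([.04,.33,-.32,-1.01,-.2,1.03])+d,bounds=(LO,HI)) for d in([0]*6,[0,0,0,-.5,-.1,.5],[.1,0,0,.6,-.1,-.6])),key=lambda s:s.cost)
    x,r=fk(b.x,P,-1);m=x+r.apply([13.5,0,19.]);A=r.as_matrix()
    print(w,(m-M).round(1),"rot",np.degrees((r.inv()*Rt).as_rotvec()).round(1),"label-up",np.degrees(np.arccos(-A[2,1])).round(1),"x dot",np.degrees(np.arccos(A[:,0]@px)).round(1),b.x.round(2))
```

```text
4 [-0.1 -0.5 -0.3] rot [-2.5  6.3  0. ] label-up 42.5 x dot 6.3 [ 0.05  0.32 -0.33 -0.97 -0.17  0.99]
6 [-0.1 -1.2 -0.6] rot [-2.5  6.3  0. ] label-up 42.5 x dot 6.3 [ 0.05  0.32 -0.33 -0.98 -0.17  0.99]
10 [-0.4 -3.2 -1.7] rot [-2.5  6.1  0. ] label-up 42.5 x dot 6.1 [ 0.05  0.33 -0.33 -0.98 -0.17  1.  ]
15 [-1.  -6.9 -3.8] rot [-2.5  5.8  0. ] label-up 42.5 x dot 5.8 [ 0.04  0.33 -0.33 -1.   -0.17  1.02]
```

The untilted hold needs joint 5 past its limit, which would leave about 6° of tilt error. So I'll put the plate back in its slot and re-grasp with the tool leaning 0.25 rad in the plate's plane. First I'll check that this is reachable all along the way.

```bash
cat > plan.py <<'E'
from kin import *
X=np.array([np.cos(.086),np.sin(.086),0]);Y=np.array([-X[1],X[0],0]);Z=np.array([0,0,1.])
PHI=.25
def Rtool(px,py,phi=PHI):
    pz=np.cross(px,py);tz=-(np.cos(phi)*pz+np.sin(phi)*px);return R.from_matrix(np.c_[np.cross(-py,tz),-py,tz])
def rackR(phi=PHI,az=-.40):
    return Rtool(np.array([np.cos(az),np.sin(az),0]),np.array([-np.sin(az),np.cos(az),0]),phi)
px,py,pz=-Y,(X+Z)/2**.5,(Z-X)/2**.5
FR=Rtool(px,py); FP=np.array([655.5,-28.7,134])-13.5*px+20*pz
E
python3 - <<'E'
from plan import *
from scipy.spatial.transform import Slerp
a=ik(np.array([439.6,313.5,44.5]),rackR(),30);print([(round(c,5),x.round(2).tolist()) for c,x in a[:2]])
q=a[0][1];A=np.array([439.6,313.5,195.]);S=Slerp([0,1],R.concatenate([rackR(),FR]))
for t in np.linspace(0,1,11):
    p=A+(FP+[0,0,40]-A)*t
    s=least_squares(lambda x:np.r_[(fk(x,P,-1)[0]-p)/100,(fk(x,P,-1)[1].inv()*S(t)).as_rotvec()],q,bounds=(LO,HI));q=s.x
    print(round(t,1),round(s.cost,5),q.round(2))
s=least_squares(lambda x:np.r_[(fk(x,P,-1)[0]-FP)/100,(fk(x,P,-1)[1].inv()*FR).as_rotvec()],q,bounds=(LO,HI));print(s.cost,s.x.round(2))
go((439.6,313.5,190),down(-.4))
E
```

```text
[(np.float64(0.0), [0.79, 0.53, -0.25, -0.3, -0.9, 0.58]), (np.float64(0.26331), [0.32, 0.42, -0.82, -3.14, -0.18, -2.33])]
0.0 0.0 [ 0.79  0.36 -0.11 -0.25 -1.21  0.48]
0.1 0.0 [ 0.72  0.32 -0.17 -0.25 -1.1   0.47]
0.2 0.0 [ 0.65  0.28 -0.22 -0.26 -1.    0.46]
0.3 0.0 [ 0.58  0.26 -0.26 -0.27 -0.9   0.46]
0.4 0.0 [ 0.51  0.24 -0.29 -0.3  -0.8   0.47]
0.5 0.0 [ 0.43  0.23 -0.32 -0.34 -0.71  0.49]
0.6 0.0 [ 0.35  0.23 -0.33 -0.4  -0.62  0.53]
0.7 0.0 [ 0.27  0.23 -0.33 -0.48 -0.54  0.59]
0.8 0.0 [ 0.19  0.24 -0.31 -0.59 -0.48  0.67]
0.9 0.0 [ 0.1   0.26 -0.29 -0.72 -0.43  0.78]
1.0 0.0 [-0.    0.29 -0.25 -0.89 -0.4   0.91]
5.299346213161985e-22 [-0.04  0.34 -0.26 -1.04 -0.4   1.1 ]
delta [-381.7   64.4 -134.1] [-0.774 -0.386 -0.989] at [633.3 -42.2 128.7] F [ 0.7  0.3 -1. ] 18.95
```

```bash
python3 -m jog '-38 6 -20 -0.077 -0.039 -0.1;-76 13 -40 -0.155 -0.077 -0.2;-114 19 -54 -0.232 -0.116 -0.3;-153 26 -67 -0.31 -0.154 -0.4;-191 32 -80 -0.387 -0.193 -0.49;-229 39 -94 -0.464 -0.232 -0.59;-267 45 -107 -0.542 -0.27 -0.69;-305 52 -115 -0.62 -0.309 -0.79;-343 58 -125 -0.697 -0.347 -0.89;-381.7 64.4 -134 -0.774 -0.386 -0.989' |sed -n 2,3p
python3 -m jog '0 0 0 0 0 0;0 0 0 0 0 0;0 0 0 0 0 0;0 0 0 0 0 0;0 0 0 0 0 0'
python3 - <<'E'
from h import *
go((439.6,313.5,90),down(-.401)); print(R.from_quat([.98,-.199,0,0]).as_matrix()[:,0])
E
```

```text
position: [444.1, 303.6, 190.4]
ee_rot: [0.977, -0.213, 0.009, -0.012]
clock: 20.45
position: [445.5, 300.3, 188.7]
ee_rot: [0.976, -0.217, 0.009, -0.012]
contact_force: [0.9, 0.0, -1.7]
gripper_width: 6.3
grasp_force: 59.9
delta [-12.1  -6.8  98.8] [-0.027 -0.013 -0.036] at [445.5 300.3 188.7] F [ 0.9  0.  -1.7] 20.45
[ 0.92079808 -0.39003961  0.        ]
```

```bash
python3 -m jog '-6 -3 20 -0.014 -0.007 -0.018;-12.1 -6.8 50 -0.027 -0.013 -0.036;-12.1 -6.8 80 -0.027 -0.013 -0.036;-12.1 -6.8 95 -0.027 -0.013 -0.036;-12.1 -6.8 98 -0.027 -0.013 -0.036;-12.1 -6.8 98 -0.027 -0.013 -0.036;-12.1 -6.8 98 -0.027 -0.013 -0.036;-12.1 -6.8 98 -0.027 -0.013 -0.036;-12.1 -6.8 98 -0.027 -0.013 -0.036;-12.1 -6.8 98 -0.027 -0.013 -0.036' |sed -n 2p
python3 -m jog '0 0 0 0 0 0;0 0 0 0 0 0;0 0 0 0 0 0;0 0 0 0 0 0;0 0 0 0 0 0' | sed -n 2p
python3 - <<'E'
from h import *
go((439.6,313.5,70),down(-.401))
E
```

```text
position: [439.6, 314.9, 91.3]
position: [439.5, 314.7, 90.6]
delta [ 0.6  1.1 20.6] [0.    0.001 0.001] at [439.5 314.7  90.6] F [-0.4 -0.1 -2.1] 21.95
```

```bash
python3 -m jog '0.6 1.1 10 0 0 0.001;0.6 1.1 20 0 0 0.001;0.6 1.1 27 0 0 0.001;0.6 1.1 27 0 0 0.001;0.6 1.1 27 0 0 0.001;0.6 1.1 27 0 0 0.001;0.6 1.1 27 0 0 0.001;0.6 1.1 27 0 0 0.001;0.6 1.1 27 0 0 0.001;0.6 1.1 27 0 0 0.001' |sed -n 2p
python3 - <<'E'
from h import *
go((439.6,313.5,43.5),down(-.401))
E
```

```text
position: [439.6, 313.5, 63.8]
delta [ 0.   0.  20.3] [-0.  0.  0.] at [439.6 313.5  63.8] F [-0.1  0.2  0.1] 22.95
```

Spot on. I'll lower it in, watching the force.

```bash
python3 -m jog '0 0 2 0 0 0;0 0 5 0 0 0;0 0 8 0 0 0;0 0 11 0 0 0;0 0 11 0 0 0;0 0 11 0 0 0;0 0 11 0 0 0'
python3 -m jog '0 0 2 0 0 0;0 0 4 0 0 0;0 0 6 0 0 0;0 0 8 0 0 0;0 0 9 0 0 0;0 0 9 0 0 0;0 0 9 0 0 0;0 0 9 0 0 0'
```

```text
clock: 23.65
position: [439.6, 313.6, 52.7]
ee_rot: [0.98, -0.199, -0.0, -0.0]
contact_force: [-0.7, 0.1, -0.4]
gripper_width: 6.8
grasp_force: 59.8
clock: 24.45
position: [439.6, 313.5, 43.7]
ee_rot: [0.98, -0.199, -0.0, -0.0]
contact_force: [-0.2, 0.4, -1.3]
gripper_width: 6.4
grasp_force: 59.9
```

```bash
python3 -m jog '0 0 0.4 0 0 0;0 0 0.4 0 0 0;0 0 0.4 0 0 0' | sed -n 2,4p
python3 -m jog '0 0 0 0 0 0;0 0 0 0 0 0;0 0 0 0 0 0;0 0 0 0 0 0;0 0 0 0 0 0' 35 | tail -3
python3 -m jog '0 0 -15 0 0 0;0 0 -30 0 0 0;0 0 -30 0 0 0;0 0 -30 0 0 0' | sed -n 2p
python3 - <<'E'
from plan import *
go((439.6,313.5,72),rackR(az=-.401))
im,d=viewer.get_image("side");u,v=proj("side",(440,313,40)).astype(int);cv2.imwrite('pics/b6.png',cv2.resize(im[v-35:v+35,u-35:u+35],(420,420),interpolation=2))
E
```

```text
position: [439.6, 313.5, 43.3]
ee_rot: [0.98, -0.199, -0.0, -0.0]
contact_force: [-0.3, -0.3, 0.0]
contact_force: [-0.6, -0.8, -0.4]
gripper_width: 35.1
grasp_force: 0.0
position: [439.5, 313.5, 73.2]
delta [ 0.1 -0.1  1.2] [-0.    -0.249  0.   ] at [439.5 313.5  73.2] F [-0.1  0.7  0.2] 25.65
```

View pics/b6.png

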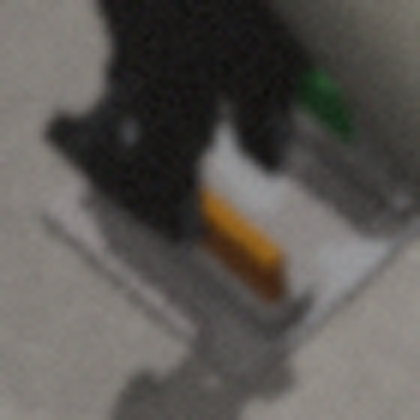

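The plate stands in its slot again, amber at (240,245), with the fingers free above it. Tilting and re-gripping.

```bash
python3 -m jog '0 0 0 0 -0.1 0;0 0 0 0 -0.2 0;0 0 0 0 -0.249 0;0 0 0 0 -0.249 0;0 0 0 0 -0.249 0;0 0 0 0 -0.249 0;0 0 0 0 -0.249 0;0 0 0 0 -0.249 0' | sed -n 2p
python3 - <<'E'
from plan import *
go((439.6,313.5,43.3),rackR(az=-.401))
E
```

```text
position: [439.0, 313.7, 73.3]
delta [ 8.  -0.1 29. ] [ 0.001 -0.001  0.001] at [439.  313.7  73.3] F [ 0.4 -0.2  0.4] 26.5
```

```bash
python3 -m jog '2.3 0 8 0 0 0;4.6 0 16 0 0 0;6.5 0 23 0 0 0;8 0 29 0 0 0;8 0 29 0 0 0;8 0 29 0 0 0;8 0 29 0 0 0;8 0 29 0 0 0;8 0 29 0 0 0' | sed -n 2,4p
python3 -m jog '0 0 0 0 0 0; 0 0 0 0 0 0; 0 0 0 0 0 0; 0 0 0 0 0 0;0 0 0 0 0 0; 0 0 0 0 0 0; 0 0 0 0 0 0; 0 0 0 0 0 0' 5
python3 - <<'E'
from plan import *
go((439.6,313.5,193),rackR(az=-.401))
E
```

```text
position: [440.3, 313.4, 43.5]
ee_rot: [0.972, -0.197, -0.122, -0.025]
contact_force: [-0.3, 0.1, -0.7]
clock: 28.2
position: [440.3, 313.4, 43.5]
ee_rot: [0.972, -0.197, -0.122, -0.025]
contact_force: [0.1, 0.1, 4.2]
gripper_width: 6.5
grasp_force: 59.6
delta [-3.760e+01  1.000e-01 -1.447e+02] [-0.    -0.001  0.001] at [440.3 313.4  43.5] F [0.1 0.1 4.2] 28.2
```

```bash
python3 -m jog '-1.3 0 -5 0 0 0;-3.9 0 -15 0 0 0;-7.8 0 -30 0 0 0;-14.3 0 -55 0 0 0;-23.4 0 -90 0 0 0;-32.5 0 -125 0 0 0;-37.6 0 -144.7 0 0 0;-37.6 0 -144.7 0 0 0;-37.6 0 -144.7 0 0 0'
python3 - <<'E'
from plan import *
go(FP+[0,0,40],FR)
E
```

```text
clock: 29.1
position: [439.2, 313.4, 193.4]
ee_rot: [0.972, -0.197, -0.122, -0.025]
contact_force: [-0.5, -0.3, -0.4]
gripper_width: 6.7
grasp_force: 59.2
delta [305.4 225.3 -72.6] [0.936 0.425 0.819] at [439.2 313.4 193.4] F [-0.5 -0.3 -0.4] 29.1
```

```bash
python3 -m jog '30 22 -7 0.094 0.042 0.082;61 45 -14 0.187 0.085 0.164;92 68 -22 0.281 0.128 0.246;122 90 -29 0.374 0.17 0.328;153 113 -36 0.468 0.212 0.41;183 135 -44 0.562 0.255 0.491;214 158 -51 0.655 0.298 0.573;244 180 -58 0.749 0.34 0.655;275 203 -65 0.842 0.382 0.737;305.4 225.3 -72.6 0.936 0.425 0.819' | sed -n 2p
python3 -m jog '0 0 0 0 0 0;0 0 0 0 0 0;0 0 0 0 0 0;0 0 0 0 0 0;0 0 0 0 0 0;0 0 0 0 0 0' | sed -n 2p
python3 - <<'E'
from plan import *
go(FP,FR);print(arm.read_state()["joints"].round(2))
E
```

```text
position: [639.9, -17.5, 185.5]
position: [640.5, -15.2, 187.9]
delta [ 8.  28.4 26.7] [0.001 0.001 0.002] at [640.5 -15.2 187.9] F [-0.7  0.2 -1.3] 30.7
[-0.    0.28 -0.26 -0.89 -0.4   0.92]
```

```bash
python3 -m jog '2 7 7 0 0 0;4 14 13 0 0 0;6 21 20 0 0 0;8 28.4 26.7 0 0 0;8 28.4 26.7 0 0 0;8 28.4 26.7 0 0 0;8 28.4 26.7 0 0 0;8 28.4 26.7 0 0 0;8 28.4 26.7 0 0 0;8 28.4 26.7 0 0 0' | tail -2
python3 - <<'E'
from plan import *
go(FP,FR)
a=[]
for n in('top','side'):
    im,d=viewer.get_image(n);np.savez(n+'7.npz',im=im,d=d)
    u,v=proj(n,(655,-29,110)).astype(int);a.append(cv2.resize(im[v-40:v+40,u-40:u+40],(400,400),interpolation=2))
    print(n,[(proj(n,np.array([655.5,-28.7,134])+x*px+z*pz+4*py)-[u-40,v-40])*5 for x,z in((-45,-20),(45,-20),(45,12),(-45,20))])
cv2.imwrite('pics/b7.png',np.hstack(a))
E
```

```text
gripper_width: 6.6
grasp_force: 59.2
delta [-0.9  0.1  0.3] [ 0.    -0.     0.001] at [640.4 -17.4 148.2] F [ 0.9  0.5 -0.3] 31.7
top [array([118.88336557, 175.75674065]), array([283.9269657 , 160.04662192]), array([290.1501922 , 192.60763982]), array([123.36222436, 216.91792003])]
side [array([139.24140807, 237.5191827 ]), array([198.83470862, 124.16834869]), array([236.47142782,  98.76788072]), array([187.30901217, 206.37711959])]
```

View pics/b7.png

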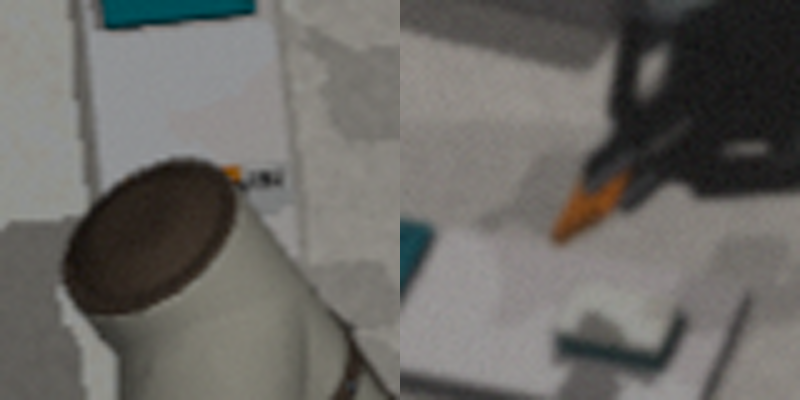

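The label and frosted end are on the right, facing up (top crop (265,178); the end edge at about 285 matches the predicted 284). The plate is tipped over the block, which sits square in its pocket (side crop (625,325)). Handing in.

```bash
python3 -c "
from bench import arm
print(arm.job_done())"
```

```text
the job is handed in; nothing more can be done
None
```

The job is handed in at about 32 s: the white block sits square and released in the pocket, and the gripper holds the amber plate by its clear glass, centred about 10 cm above it, at 45°, label up, frosted end on the right. I put the plate back in its slot once to re-grip it at a lean, because joint 5's limit ruled out the first grip's final pose; I did not re-measure the bystanders at the end.

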